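# Load a vial case and snap its cover on

### The arm

A 7-joint arm with a two-finger parallel gripper is mounted at the origin on the work surface; the furniture and walls round the work are solid. World frame = base frame: x ahead of the robot, y to its left, z up, the work surface at z = 0. Lengths are in mm, angles in degrees, forces in N, time in s.
With the tool pointing down it reaches from about 400 to 875 mm from the base axis. Payload 4.4 kg.
Tool frame: the origin (TCP) lies midway between the tips of the shut fingers; the grasp point (between the pads) lies arm.pinch_z behind it (arm.pinch_z is the distance from the TCP to the grasp point, in mm); z points along the fingers, y is the line along which they close (so a half turn about z gives the same grasp; the last joint's range is limited). The gripper opens to 85 mm and grips with 20 to 120 N. Pads are 22 mm wide; open, the fingers measure 114 mm over their backs; the gripper's body (76 mm by 85 mm) begins 54 mm behind the grasp point. The pads swing forward as they close: fully open they stand 13 mm farther back than shut.
Start: joints at [73.293, 36.005, 2.206, 86.941, -1.547, 57.084, -1.146], TCP at [145.553, -633.508, 231.313] pointing down, gripper open.
Joint ranges: [-175.42, 175.42], [-21.48, 121.26], [-71.46, 75.88], [10.55, 141.38], [-63.04, 243.04], [13.31, 113.54], [-168.57, 168.57]. Speed limits (degrees/s): [147.25, 147.25, 180, 180, 180, 180, 180].

### API

Orientations are given as [roll, pitch, yaw] about the fixed x, y, z axes, in that order (R = Rz(yaw) Ry(pitch) Rx(roll)).
In Python, from station import telemetry, eyes, order, arm gives the robot as it stands.
- The arm moves only by the tool move_arm, never from a script. Its argument "plan" is a list of rows, each a list of 3 entries, a list of its own where there are three numbers: the shift along the world's x, y, z in cm, then the turn, a rotation vector about the world's x, y, z in rad, then the opening, from 0 (shut) to 1 (fully open). In form: [[[dx, dy, dz], [ax, ay, az], claw], ...]. A call has exactly 5 rows; each row is the pose to reach, as a shift and turn from the pose commanded when the call began; what a row does not reach only later rows make up. A row lasts 1/12 s, in which the tool goes at most 41.7 mm and 7.16 degrees, less where a joint would pass 70% of its speed; a pose out of reach is approached as far as the arm can. A call with a gripper value outside its range is refused whole. The fingers move at their own pace and stop on an object; "force" is the grip in N (left out, the last holds). Time passes only in rows, so rows that repeat a pose let the fingers close, or fill a call up. It gives the time, the measured TCP pose, the force, the opening and the grip force at its end, in the units of the state.
- telemetry.state(): the state, without advancing time (a new reading comes with each control period).
- eyes.snapshot(name): name is "scene" or "side" or "wrist"; returns (picture, depth): 384x512x3 uint8, red, green, blue; 384x512 float32, mm along the optical axis (not along the pixel's ray), 0 where there is no reading.
- eyes.get_calibration(name): a dict with "mtx" (3x3 intrinsics, pixels), "rvec" (rotation vector, rad) and "tvec" (3), from world to camera coordinates, as OpenCV has them. Camera axes: x right, y down, z forward; pixel columns grow to the right and rows downward; lengths in mm; the calibration is good to about 2 mm. The wrist camera is an equidistant fisheye: a pixel r from the principal point sees the ray r / f radians off the axis. A picture is of the moment at which its call begins: read the wrist's pose just before it. get_calibration takes no time and is no camera call; for the wrist camera it gives the pose at the moment of the call.
- order.hand_in(): hands the job in; it is judged then, once.
The state is a dict: "time_s": time; "qpos": joint angles; "joint_vel": joint speeds; "joint_efforts": joint torques, N m; "tool_pos": TCP position; "tool_rot": TCP orientation; "force": force on the tool from outside, world axes, zero at the start; "ft_torque": the same for the moment, N m; "finger_gap": finger opening in mm; "gripper_force": force on a finger pad.
Only numpy, scipy, OpenCV 4.12 (cv2) and the standard library are available. Lean on these libraries where they do the work, as an engineer would, in place of code of your own. Each camera call takes 0.05 s, during which the arm holds its last target. There are 200 camera calls.

### The job

Get the vial transport case ready to go: stand the blue-capped vial fully down in the free well of the grey case, on its green pad, and then close the case with its blue cover. To close it, hold the cover tilted, hook its front lip into the slot under the steel bar at the case's front, then swing its back down until it snaps flat under the yellow catch, and let go. Do not shift the red-capped vials, the tape roll or the plaster box.

Things in the scene. Friction and masses are not known exactly. Their poses are not given: they have to be found in the camera images.
- case: Grey open transport case, fixed to the table, 130 (x) x 102 (y) x 54 mm high, walls 5 mm; yaw within 0.3 rad. Origin: centre of its underside; z up, -x its front (towards the robot). A white insert inside, top at 18 mm, has two round wells, 24 mm wide and 10 mm deep (floor at 8 mm), at x = 0, y = +21 and -21 mm. The bar's top is at 67.5 mm, the catch's at 75 mm.
- slot (a point): Centre of the slot: case x = -62 mm, y = 0, 57.75 mm above the table. Axes as the case. The slot is the 7.5 mm high gap between the front wall's top (54 mm, wall from x = -65 to -60) and a round 6 mm steel bar along y (axis at x = -62, height 64.5 mm) on two posts with 58 mm between them.
- case_seat (a point): Where the cover's origin comes to lie when the cover is home: case x = y = 0, 50 mm above the table. Axes as the case.
- catch (a joint): Yellow sprung catch, 32 mm wide, mid back wall; 0 = fully forward (m; to 0.010 pushed back, case +x). Its slanted nose (tip at case x = 58, lower edge 60 mm up) overhangs the home cover's back edge by 4 mm. The cover's edge pushes it back about 4 mm on the way down (5 to 10 N on the rib), then it snaps forward over the edge and holds it.
- cover: Loose blue cover, about 110 g, flat on the table, right way up. Origin: centre of the plane under its two runners; z up, -x its front. Plate: height 4 to 9 mm, x -56 to 62, y -49 to 49. Runners under it: x -58.5 to 58.5, outer faces y = +-44, 4 mm deep; they fit inside the case walls with 1.5 to 2 mm play. Black handle rib on top: x 7 to 43, y -6 to 6, height 9 to 33 mm.
- cover_lip (a point): Middle of the lip's front end: cover x = -70, height 5.75 mm. Axes as the cover. The lip is a flat tongue 54 mm wide, 3.5 mm thick (height 4 to 7.5 mm), x -70 to -56. It enters the slot with the cover's back raised 0.2 to 0.35 rad; the cover then swings down about it. Home, this point lies 8 mm in front of (-x of) the slot point and 2 mm below it.
- cover_grip (a point): Grip point in the handle rib (12 mm thick across cover y, 36 mm long): cover x = 25, y = 0, 32 mm above the origin, 1 mm below the rib's top. Axes as the cover.
- cover_back (a point): Middle of the top of the cover's back edge: cover x = 62, height 9 mm. Axes as the cover.
- pad: Green disc, 21 mm across, 1.5 mm thick, fixed on the floor of the free well, which may be the left or the right one. Origin: centre of its underside, 8 mm above the table. The vial stands on it.
- blue_vial: Loose vial with a blue cap, upright on the table, 21 mm across, 40 mm high (straight body up to about 25 mm, solid to 32 mm), 12 g. Origin: centre of its underside; z up.
- red_vial: Loose vial with a red cap, same size, upright on the table about 80 mm beside the blue one, on either side of it. Leave alone.
- red_in_case: Vial with a red cap, same size, standing in the other well. Leave alone.
- tape: White tape roll lying flat, 58 mm across, 25 mm high. Leave alone.
- plaster_box: Small plaster carton, 36 x 91 x 52 mm high. Leave alone.

How it is judged (in metres and radians):
On the way, in this order (a step that is already met when the one before it is completed fails the run):
1. the blue-capped vial stands fully down in the free well, let go (horizontal distance between blue_vial and pad below 0.005 m and z of blue_vial in the frame of pad between -0.002 and 0.004 m and angle between blue_vial's own z axis and vertical below 0.12 rad and contact force between the fingers and blue_vial below 0.05 N), for 0.2 s.
2. the cover's lip is in the slot, under the bar, with the cover's back still raised (x of cover_lip in the frame of slot between -0.016 and -0.0025 m and z of cover_lip in the frame of slot between -0.008 and 0.0025 m and y of cover_lip in the frame of slot between -0.006 and 0.006 m and angle between the z axis of cover and the z axis of case, either way round above 0.12 rad and z of cover_back in the frame of slot above 0.01 m), for 0.1 s.
3. the cover lies flat and the catch has snapped over its back edge (x of cover in the frame of case_seat between -0.004 and 0.004 m and y of cover in the frame of case_seat between -0.005 and 0.005 m and z of cover in the frame of case_seat between -0.002 and 0.002 m and angle between the z axis of cover and the z axis of case, either way round below 0.03 rad and x of cover_lip in the frame of slot between -0.013 and -0.003 m and value of joint catch below 0.0025 m), for 0.2 s.
At the end, for the whole second after the job is handed in: Vial upright on the green pad (within 5 mm, at most 4 mm up). Cover at rest, lip in the slot, within 4 mm along, 5 mm across and 2 mm in height of home, 0.03 rad of flat, catch below 2.5 mm. Bystanders moved less than 30 mm, the red-capped vial in the case less than 15 mm (all of step 3 and horizontal distance between blue_vial and pad below 0.005 m and z of blue_vial in the frame of pad between -0.002 and 0.004 m and angle between blue_vial's own z axis and vertical below 0.12 rad and linear speed of cover below 0.02 m/s and distance of each of red_vial, tape, plaster_box from where it was at the start of the episode below 0.03 m and distance of red_in_case from where it was at the start of the episode below 0.015 m); the robot touches nothing.
It fails at once if the red-capped vial on the table is moved by more than 30 mm (distance of red_vial from where it was at the start of the episode above 0.03 m).
It fails at once if the red-capped vial in the case is moved by more than 15 mm (distance of red_in_case from where it was at the start of the episode above 0.015 m).
It fails at once if the tape roll is moved by more than 30 mm (distance of tape from where it was at the start of the episode above 0.03 m).
It fails at once if the plaster box is moved by more than 30 mm (distance of plaster_box from where it was at the start of the episode above 0.03 m).
It also fails if it takes over 61 s, if anything falls off the work surface, if the arm or the gripper's body presses on something with over 40 N, if the wrist force passes 120 N, or if a joint passes its speed limit or range.

## Working session

There is one attempt and no reset: what is moved stays moved. The work goes in short steps, Python scripts to look and compute and a tool call to move; the robot and the scene stay as the last step left them, time stands still between calls to the robot, and variables do not carry over. Pictures are saved under pics/ and viewed, at most 10 in all, crops included, and the job is handed in when it is done.

Besides the shell and the picture viewer there is one more tool, called after "Emit:" by a JSON object that holds its "api" and its "payload", one argument or row to a line. move_arm: Moves the arm, as the interface text tells. Its arguments: {"type":"object","properties":{"plan":{"type":"array","items":{"type":"array"}},"force":{"type":"number"}},"required":["plan"]}

```bash
mkdir -p pics; ls
cat > h.py <<'E'
import numpy as np,cv2
from station import telemetry,eyes,order,arm
def cal(n):
    c=eyes.get_calibration(n);R=cv2.Rodrigues(np.array(c['rvec'],float))[0]
    return np.array(c['mtx'],float),R,np.array(c['tvec'],float).ravel()
def cloud(n,depth,c=None):
    K,R,t=c or cal(n);h,w=depth.shape
    u,v=np.meshgrid(np.arange(w),np.arange(h))
    x=(u-K[0,2])/K[0,0];y=(v-K[1,2])/K[1,1]
    if n=='wrist':
        r=np.hypot(x,y);s=np.where(r>1e-9,np.tan(r)/np.maximum(r,1e-9),1);x=x*s;y=y*s
    P=np.stack([x*depth,y*depth,depth],-1)
    return (P-t)@R
E
python3 - <<'E'
from h import *
print(telemetry.state(),arm.pinch_z)
for n in ['scene','side','wrist']:
    c=cal(n);p,d=eyes.snapshot(n)
    np.savez(n+'0.npz',p=p,d=d,K=c[0],R=c[1],t=c[2]);print(n,c[0][0,0],-c[1].T@c[2])
    cv2.imwrite(f'pics/{n}0.png',p[:,:,::-1])
a=[cv2.imread(f'pics/{n}0.png') for n in ['scene','side']]
cv2.imwrite('pics/both.png',cv2.resize(np.hstack(a),(800,300)))
E
```

```text
pics
{'time_s': 0.0, 'qpos': array([73.29430348, 36.05909025,  2.2025243 , 86.99707607, -1.54832515,
       57.08436935, -1.14470517]), 'joint_vel': array([-0.09875228, -0.103608  ,  0.0527742 , -0.03986977,  0.04369084,
       -0.03983012,  0.02722451]), 'joint_efforts': array([-5.88662861e-04, -5.63400078e+01,  1.22608479e+00, -1.93442380e+01,
        1.10153531e-02,  1.05518347e-02,  3.06695597e-05]), 'tool_pos': array([ 145.39806819, -632.87289018,  230.3811018 ]), 'tool_rot': array([-1.79889131e+02,  3.56506727e-04,  1.29361239e+01]), 'force': array([ 0.01027389, -0.07992325, -0.03625286]), 'ft_torque': array([-0.01335132,  0.02956517, -0.00955825]), 'gripper_force': 0.0, 'finger_gap': 85.39738142525148} 18.700000000000003
scene 381.52052914026916 [  4.98807932 670.19012526 889.6150987 ]
side 449.6589337072272 [  177.15574811 -1315.65622976   878.92203185]
wrist 297.3186396354542 [ 222.84821736 -615.62463711  372.68675808]
```

View pics/scene0.png

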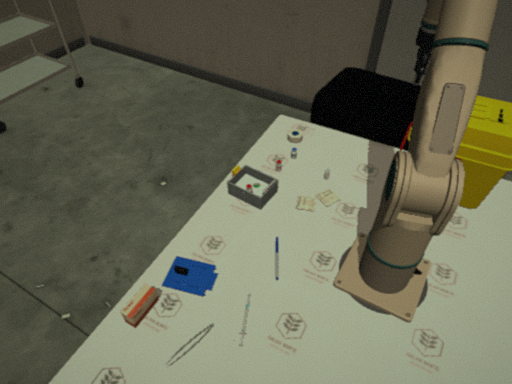

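View pics/side0.png

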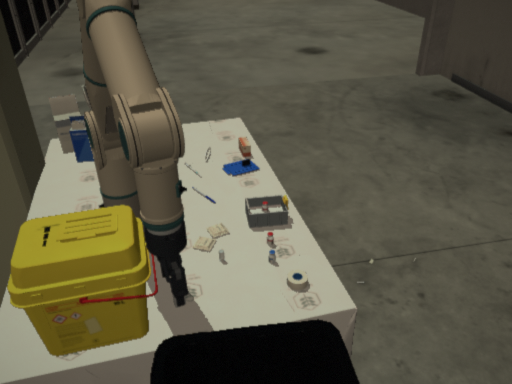

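The scene view shows the cover at (190,277), the case at (253,187), the blue vial at (294,153), the red vial at (279,166), the tape at (295,136) and the plaster box at (142,305). The side view shows the case at (267,211), the blue vial at (272,257) and the red vial at (270,240).

```bash
cat >> h.py <<'E'
def load(f): 
    z=np.load(f);return z['p'],z['d'],(z['K'],z['R'],z['t'])
def masks(p):
    H=cv2.cvtColor(p,cv2.COLOR_RGB2HSV);h,s,v=[H[...,i].astype(int) for i in range(3)]
    return dict(blue=(h>100)&(h<130)&(s>110)&(v>40),red=((h<8)|(h>172))&(s>130)&(v>60),green=(h>45)&(h<90)&(s>90)&(v>40),yellow=(h>18)&(h<34)&(s>140)&(v>80))
E
python3 - <<'E'
from h import *
for n in ['scene','side','wrist']:
    p,d,c=load(n+'0.npz');W=cloud(n,d,c)
    for k,m in masks(p).items():
        N,L,S,C=cv2.connectedComponentsWithStats(m.astype(np.uint8))
        for i in range(1,N):
            if S[i,4]<5: continue
            q=W[(L==i)&(d>0)]
            if len(q)<4: continue
            md=np.median(q,0)
            if abs(md[0])<1200 and abs(md[1])<1200 and -20<md[2]<200: print(n,k,S[i],C[i].round(1),md.round(0),q.max(0).round(0))
E
```

```text
scene blue [293 132   5   3  11] [294.7 132.8] [ 481. -429.   16.] [ 485. -421.   23.]
scene blue [293 148   3   3   6] [293.8 148.8] [ 428. -313.   39.] [ 433. -310.   40.]
scene blue [276 238   2  14  24] [276.5 245.3] [288.  69.   7.] [302.  86.  10.]
scene blue [ 163  257   54   39 1325] [190.8 276.3] [434. 277.   8.] [510. 336.  33.]
scene red [400 122  13  28  69] [405.1 136.7] [ 100. -461.  142.] [ 120. -361.  145.]
scene red [277 160   4   3  10] [278.5 161.2] [ 444. -227.   39.] [ 449. -221.   42.]
scene red [247 185   4   3  12] [248.5 186. ] [463. -65.  47.] [469. -58.  49.]
scene red [148 289   4   5   9] [149.8 291.1] [477. 384.  50.] [479. 387.  52.]
scene red [143 310   5   7   7] [144.9 313. ] [467. 421.  13.] [468. 430.  15.]
scene green [254 185   5   2  10] [256.  185.5] [ 464. -114.    7.] [ 471. -106.   10.]
scene green [372 251  23  16  35] [382.6 260.4] [ 12.  65. 134.] [ 42.  69. 138.]
scene green [413 263   4   3   5] [414.4 264.2] [-55.  40. 136.] [-53.  43. 139.]
scene green [401 265  11   3  12] [406.  266.4] [-40.  54. 135.] [-30.  61. 138.]
scene green [
[... 982 characters left out ...]
 40.]
side red [ 80 254  78  49 276] [127.2 289.9] [  55. -549.  160.] [ 122. -386.  360.]
side yellow [283 196   5  10  35] [285. 200.] [528. -98.  66.] [534. -79.  74.]
wrist red [   0  190  142   81 1266] [ 85.5 217.4] [  98. -487.  144.] [ 106. -359.  158.]
wrist red [ 81 227   6   8  12] [ 83.3 230.3] [  76. -474.  136.] [  77. -468.  143.]
wrist red [100 226   6   7   8] [102.6 229.4] [  76. -490.  124.] [  77. -483.  130.]
wrist red [ 89 234   5   1   5] [ 91. 234.] [  77. -486.  140.] [  78. -484.  142.]
wrist yellow [  48  190  117   72 2474] [125.7 216.3] [  65. -504.   51.] [ 140. -375.  251.]
wrist yellow [ 34 231   4   3   5] [ 35.6 231.8] [  75. -432.  165.] [  76. -431.  168.]
```

View pics/wrist0.png

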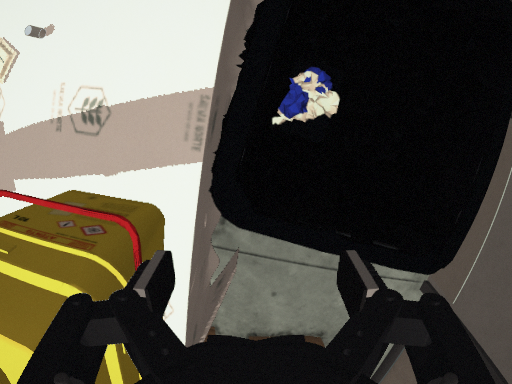

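The wrist view shows the yellow bin at the left (90,270) and the black bin at the upper right, so I'll check heights along the way before moving.

Run:
```python
from h import *
A=[]
for n in ['scene','side','wrist']:
    p,d,c=load(n+'0.npz');W=cloud(n,d,c)
    A.append(W[(d>0)])
for i,n in enumerate(['scene','side','wrist']):
    W=A[i]; print(n)
    for x in range(50,600,60):
        r=[]
        for y in range(-800,-250,60):
            q=W[(W[:,0]>=x)&(W[:,0]<x+60)&(W[:,1]>=y)&(W[:,1]<y+60)]
            r.append(int(q[:,2].max()) if len(q) else -999)
        print(x,r)
```

```text
scene
50 [-999, -999, 57, 62, 144, 144, 200, 205, 1, 2]
110 [21, 321, 342, 497, 329, 3, 4, 3, 3, 4]
170 [-999, -999, 482, 488, 2, 5, 2, 3, 4, 8]
230 [-999, -999, -999, 65, 3, 2, 2, 2, 34, 12]
290 [-999, -999, 57, 63, 4, 3, 3, 3, 27, 2]
350 [-999, -999, 61, 63, 1, 2, 3, 3, 3, 3]
410 [57, 47, 64, 62, 4, 25, 26, 39, 40, 41]
470 [64, 64, 63, 63, 0, 24, 27, 2, 3, 2]
530 [-999, -999, -999, -999, 2, 2, 2, 3, 2, 4]
590 [-999, -999, -999, -999, 0, 0, 0, 0, -3, -999]
side
50 [-999, 62, 640, 676, 718, 756, 755, 285, 1, 0]
110 [-999, 602, 639, 678, 719, 754, 753, 737, 0, 0]
170 [-999, 346, 634, 641, 2, 2, 2, 4, 3, 11]
230 [-999, -999, 63, 63, 3, 4, 2, 2, 36, 14]
290 [-999, -999, 63, 63, 2, 3, 2, 2, 33, 2]
350 [-999, -999, 63, 63, 4, 2, 2, 3, 2, 3]
410 [57, 49, 62, 61, 4, 25, 27, 42, 38, 40]
470 [65, 63, 63, 59, 2, 25, 28, 2, 3, 2]
530 [-999, -999, -999, -50, 2, 2, 3, 3, 2, 1]
590 [-999, -999, -999, -999, 0, 0, 1, -2, -4, -5]
wrist
50 [62, 63, 63, 63, 286, 286, 222, 163, 1, 1]
110 [43, 333, 330, 338, 314, 1, 1, 1, 1, 1]
170 [-543, 338, 331, 62, 1, 1, 1, 2, 2, 12]
230 [-530, -541, 62, 63, 2, 2, 2, 2, 35, 14]
290 [-550, -559, 62, 64, 2, 2, 2, 2, 32, 1]
350 [-566, -606, 46, 10, -4, -999, -999, -999, -999, -999]
410 [-17, -111, -146, -198, -176, -999, -999, -999, -999, -999]
470 [-999, -999, -999, -315, -742, -999, -999, -999, -999, -999]
530 [-999, -999, -999, -999, -999, -999, -999, -999, -999, -999]
590 [-999, -999, -999, -999, -999, -999, -999, -999, -999, -999]
```

Emit:
{"api": "move_arm", "payload": {
  "plan": [
    [[4, 0, 0], [0, 0, 0.12], 1],
    [[8, 0, 0], [0, 0, 0.24], 1],
    [[12, 0, 0], [0, 0, 0.36], 1],
    [[16, 0, 0], [0, 0, 0.48], 1],
    [[20, 0, 0], [0, 0, 0.6], 1]
  ],
  "force": 40
}}

```text
time_s: 0.57
tool_pos: [347.2, -633.1, 231.1]
tool_rot: [-180.0, -0.0, 47.6]
force: [0.7, -0.6, -0.4]
finger_gap: 85.6
gripper_force: 0.0
```

Emit:
{"api": "move_arm", "payload": {
  "plan": [
    [[1.6, 3.6, 0], [0, 0, 0.12], 1],
    [[3.2, 7.2, 0], [0, 0, 0.24], 1],
    [[4.8, 10.8, 0], [0, 0, 0.36], 1],
    [[6.5, 14.4, 0], [0, 0, 0.48], 1],
    [[8.2, 18, 0], [0, 0, 0.6], 1]
  ]
}}

```text
time_s: 0.98
tool_pos: [427.8, -451.6, 231.0]
tool_rot: [-180.0, -0.0, 82.0]
force: [0.6, -0.9, -0.2]
finger_gap: 85.2
gripper_force: 0.0
```

Emit:
{"api": "move_arm", "payload": {
  "plan": [
    [[0, 3, 0], [0, 0, 0.1], 1],
    [[0, 6, 0], [0, 0, 0.144], 1],
    [[0, 8.3, 0], [0, 0, 0.144], 1],
    [[0, 8.3, 0], [0, 0, 0.144], 1],
    [[0, 8.3, 0], [0, 0, 0.144], 1]
  ]
}}

```text
time_s: 1.4
tool_pos: [427.8, -369.4, 231.5]
tool_rot: [-180.0, 0.0, 90.1]
force: [0.4, -0.6, -0.6]
finger_gap: 85.5
gripper_force: 0.0
```

```bash
cat >> h.py <<'E'
def snap(n,tag):
    c=cal(n);p,d=eyes.snapshot(n)
    np.savez(tag+'.npz',p=p,d=d,K=c[0],R=c[1],t=c[2]);cv2.imwrite(f'pics/{tag}.png',p[:,:,::-1])
    return p,d,c
def comps(p,d,c,n='wrist',mn=15):
    W=cloud(n,d,c)
    for k,m in masks(p).items():
        N,L,S,C=cv2.connectedComponentsWithStats(m.astype(np.uint8))
        for i in range(1,N):
            q=W[(L==i)&(d>0)]
            if S[i,4]<mn or len(q)<4: continue
            md=np.median(q,0)
            if -20<md[2]<200: print(k,S[i],C[i].round(1),md.round(1),((q.max(0)+q.min(0))/2).round(1),'top',q.max(0)[2].round(1))
E
python3 - <<'E'
from h import *
s=telemetry.state();print(s['time_s'],s['tool_pos'],s['tool_rot'],s['qpos'].round(0))
comps(*snap('wrist','w1'))
E
```

```text
1.4 [ 427.81066683 -369.40281327  231.50385091] [-1.79994747e+02  1.27111955e-04  9.00749486e+01] [ 51.  30. -19. 100.  12.  52.  26.]
blue [248 120  16  15 190] [255.5 127.1] [ 428.  -316.5   39.4] [ 428.  -316.6   39.2] top 40.8
blue [282 201  22  19 167] [293.1 212.9] [ 478.2 -429.9   18. ] [ 474.6 -421.3   14. ] top 27.1
red [262  44  16  15 190] [269.2  51.1] [ 442.6 -230.3   39.1] [ 443.2 -230.1   33.8] top 41.2
red [  0 270  17  51 227] [  7.9 302.1] [  99.5 -522.4  144.7] [-346.1 -817.8 -161. ] top 156.5
yellow [  0 167  22  11 151] [  9.  171.3] [  49.6 -360.5   32.1] [  33.5 -360.5   31.3] top 58.9
```

View pics/w1.png

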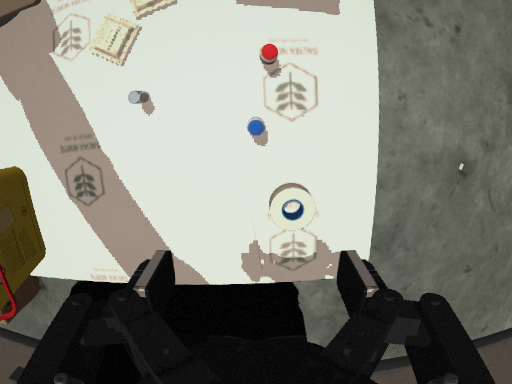

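The wrist view shows the blue cap at (255,127), the red cap at (269,51) and the tape at (292,207). Next I descend on the blue vial.

Emit:
{"api": "move_arm", "payload": {
  "plan": [
    [[0, 2.6, -2.5], [0, 0, 0], 1],
    [[0, 5.3, -5], [0, 0, 0], 0.9],
    [[0, 5.3, -9], [0, 0, 0], 0.8],
    [[0, 5.3, -13], [0, 0, 0], 0.7],
    [[0, 5.3, -16], [0, 0, 0], 0.6]
  ]
}}

```text
time_s: 1.87
tool_pos: [426.6, -318.5, 68.8]
tool_rot: [-179.9, 0.0, 89.9]
force: [0.1, -0.4, -0.2]
finger_gap: 51.7
gripper_force: 0.0
```

Emit:
{"api": "move_arm", "payload": {
  "plan": [
    [[0, 0, -2], [0, 0, 0], 0.6],
    [[0, 0, -4], [0, 0, 0], 0.6],
    [[0, 0, -5.5], [0, 0, 0], 0.6],
    [[0, 0, -6.2], [0, 0, 0], 0.6],
    [[0, 0, -6.2], [0, 0, 0], 0.6]
  ]
}}

```text
time_s: 2.28
tool_pos: [426.5, -318.2, 7.5]
tool_rot: [-179.9, -0.0, 89.9]
force: [-0.5, -0.9, -0.3]
finger_gap: 51.3
gripper_force: 0.0
```

Emit:
{"api": "move_arm", "payload": {
  "plan": [
    [[0, 0, 0], [0, 0, 0], 0.4],
    [[0, 0, 0], [0, 0, 0], 0.3],
    [[0, 0, 0], [0, 0, 0], 0.2],
    [[0, 0, 0], [0, 0, 0], 0.1],
    [[0, 0, 0], [0, 0, 0], 0.1]
  ],
  "force": 25
}}

```text
time_s: 2.7
tool_pos: [428.2, -318.2, 10.4]
tool_rot: [179.9, 0.1, 89.9]
force: [-0.5, -0.7, 4.7]
finger_gap: 20.0
gripper_force: 25.2
```

Emit:
{"api": "move_arm", "payload": {
  "plan": [
    [[0, 0, 1], [0, 0, 0], 0.1],
    [[0, 0, 4], [0, 0, 0], 0.1],
    [[0, 0, 8], [0, 0, 0], 0.1],
    [[0, 0, 12], [0, 0, 0], 0.1],
    [[0, 0, 16], [0, 0, 0], 0.1]
  ]
}}

```text
time_s: 3.12
tool_pos: [427.0, -316.9, 171.6]
tool_rot: [-180.0, -0.0, 90.0]
force: [0.9, -0.7, -0.1]
finger_gap: 19.8
gripper_force: 24.9
```

Emit:
{"api": "move_arm", "payload": {
  "plan": [
    [[0.5, 3, 1], [0, 0, 0], 0.1],
    [[1.5, 7, 1], [0, 0, 0], 0.1],
    [[2.5, 11, 1], [0, 0, 0], 0.1],
    [[2.8, 12.8, 1], [0, 0, 0], 0.1],
    [[2.8, 12.8, 1], [0, 0, 0], 0.1]
  ]
}}

```text
time_s: 3.53
tool_pos: [456.7, -183.7, 180.6]
tool_rot: [179.9, -0.1, 90.4]
force: [-0.3, 0.5, 0.1]
finger_gap: 20.1
gripper_force: 24.9
```

Run:
```python
from h import *
s=telemetry.state();print(s['time_s'],s['tool_pos'],s['tool_rot'],s['finger_gap'])
comps(*snap('wrist','w2'))
```

```text
3.5333 [ 456.68954348 -183.65096798  180.58193093] [ 1.79909964e+02 -1.30495734e-01  9.04383276e+01] 20.089918863156747
blue [237 241  38  12  81] [255.9 244.7] [ 457.1 -172.6  189.9] [ 457.  -174.2  189.9] top 192.1
red [254  56  20  19 294] [263.8  65. ] [463.8 -68.1  47.1] [463.4 -67.2  33.2] top 49.3
red [234 220  16  15 182] [241.  226.4] [ 442.5 -227.7   39.4] [ 443.3 -205.4  103. ] top 172.8
red [  0 361  16  23  57] [  7.2 372.4] [  99.1 -432.7  144. ] [  88.1 -433.4  139.7] top 145.7
green [250 100  20  19 292] [259.8 109.2] [ 461.2 -109.8    9.2] [ 460.7 -109.7    9. ] top 11.0
yellow [327  76  21  37 667] [337.1  93.6] [525.5 -93.   72.5] [526.6 -92.8  63.7] top 76.8
yellow [  0 277  19  21 244] [  6.5 285.1] [  45.6 -358.3   22.9] [  29.3 -360.    29.5] top 56.2
```

View pics/w2.png

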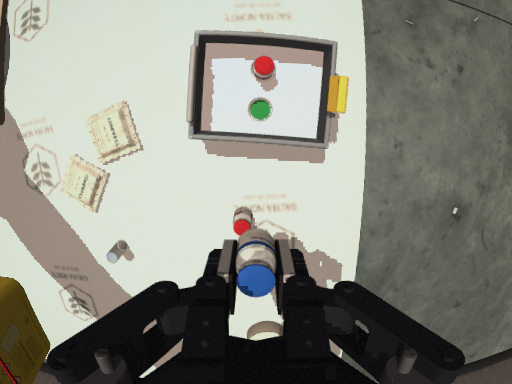

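The wrist view shows the case with the free well's green pad at (260,109), the red vial at (264,66) and the catch at (338,94). The vial is held between the fingers at (255,265).

```bash
cat > case.py <<'E'
from h import *
def fit(f):
    p,d,c=load(f);W=cloud('wrist',d,c)
    m=(d>0)&(np.abs(W[...,2]-54)<4)&(np.abs(W[...,0]-462)<85)&(np.abs(W[...,1]+89)<65)
    q=W[m];print('rim z',np.median(q[:,2]),len(q))
    (cx,cy),(w,h),a=cv2.minAreaRect(q[:,:2].astype(np.float32));print('rect',cx,cy,w,h,a)
    V=W.reshape(-1,3);th=0
    yaw=np.radians(-3.7)
    cen=np.array([cx,cy])
    for _ in range(6):
        R=np.array([[np.cos(yaw),np.sin(yaw)],[-np.sin(yaw),np.cos(yaw)]])
        l=(q[:,:2]-cen)@R.T
        # outer edges, by bins
        def side(ax,sg,lo,hi,step=3):
            o=1-ax;P=[]
            for b in np.arange(lo,hi,step):
                k=l[(l[:,o]>=b)&(l[:,o]<b+step)]
                k=k[k[:,ax]*sg>(40 if ax==1 else 50)]
                if len(k)>1:
                    P.append([b+step/2,np.percentile(sg*k[:,ax],90)*sg,np.percentile(sg*k[:,ax],10)*sg])
            return np.array(P)
        yp,yn=side(1,1,-50,50),side(1,-1,-50,50)
        xp1,xn=side(0,1,-45,45),side(0,-1,-45,45)
        s=[np.polyfit(a[:,0],(a[:,1]+a[:,2])/2,1)[0] for a in (yp,yn)]
        off=(np.median(yp[:,1:])+np.median(yn[:,1:]))/2
        offx=(np.median(xp1[:,1:])+np.median(xn[:,1:]))/2
        yaw+=np.mean(s)
        cen=cen+R.T@np.array([offx*0.0,off])
    print('yaw',np.degrees(yaw),s,'cen',cen,'y edges',np.median(yp,0),np.median(yn,0),'x',np.median(xp1,0),np.median(xn,0))
    return cen,yaw
if __name__=='__main__':
    import sys;fit(sys.argv[1])
E
python3 - <<'E'
from case import *
fit('w2.npz')
p,d,c=load('w2.npz');W=cloud('wrist',d,c)
m=(d>0)&(np.abs(W[...,2]-20)<5)&(np.abs(W[...,0]-462)<62)&(np.abs(W[...,1]+89)<50)
print('insert',np.median(W[m],0))
# bar
m=(d>0)&(W[...,2]>61)&(np.abs(W[...,0]-400)<12)&(np.abs(W[...,1]+89)<60)
q=W[m];print('bar',len(q),q.mean(0),q.min(0),q.max(0))
if len(q)>10: print(np.degrees(np.arctan(np.polyfit(q[:,1],q[:,0],1)[0])))
# pad/red centres by casting rays
E
```

```text
rim z 53.26777302886669 2187
rect 462.2348937988281 -88.9114990234375 102.66856384277344 130.94911193847656 86.30467224121094
yaw -3.6067030517074468 [np.float64(-0.0005622662654427604), np.float64(4.855734370795408e-05)] cen [462.22596843 -89.05088045] y edges [ 1.         50.10314572 46.28135392] [  1.         -50.13345771 -46.27846424] x [ 0.         64.04438948 60.27629454] [  0.         -60.54190888 -59.78769455]
insert [461.51665308 -89.00517051  17.6398797 ]
bar 556 [401.05293514 -85.89561792  66.36581846] [ 395.85687282 -119.6367218    61.94348704] [405.70229937 -50.33776915  68.65589115]
3.585293865142291
```

Run:
```python
from h import *
p,d,c=load('w2.npz');W=cloud('wrist',d,c)
b=masks(p)['blue'];
m=b&(d>0)&(W[...,2]>200)&(W[...,2]<240)
q=W[m];print(len(q),np.median(q,0),q.min(0),q.max(0))
t=q[q[:,2]>np.percentile(q[:,2],97)-3];print('top',len(t),(t.min(0)+t.max(0))/2,t.mean(0),np.ptp(t,0))
```

```text
984 [ 457.06693968 -181.0160571   209.47659051] [ 448.41971048 -190.96359839  207.73689037] [ 465.766234   -172.28790293  211.15132742]
top 984 [ 457.09297224 -181.62575066  209.4441089 ] [ 456.92345577 -181.19949963  209.45733554] [17.34652352 18.67569546  3.41443705]
```

Emit:
{"api": "move_arm", "payload": {
  "plan": [
    [[0.1, 2, 0], [0, 0, -0.03], 0.1],
    [[0.3, 5, 0], [0, 0, -0.063], 0.1],
    [[0.39, 7.14, -2], [0, 0, -0.063], 0.1],
    [[0.39, 7.14, -5], [0, 0, -0.063], 0.1],
    [[0.39, 7.14, -8], [0, 0, -0.063], 0.1]
  ]
}}

```text
time_s: 4.0
tool_pos: [460.4, -118.4, 99.6]
tool_rot: [179.8, 0.0, 86.4]
force: [0.2, -0.9, -0.4]
finger_gap: 19.6
gripper_force: 24.9
```

Emit:
{"api": "move_arm", "payload": {
  "plan": [
    [[0, 0, -1], [0, 0, 0], 0.1],
    [[0, 0, -2], [0, 0, 0], 0.1],
    [[0, 0, -2], [0, 0, 0], 0.1],
    [[0, 0, -2], [0, 0, 0], 0.1],
    [[0, 0, -2], [0, 0, 0], 0.1]
  ]
}}

```text
time_s: 4.42
tool_pos: [459.7, -119.1, 79.9]
tool_rot: [180.0, 0.0, 86.3]
force: [-0.5, 0.1, -0.1]
finger_gap: 20.0
gripper_force: 24.9
```

Run:
```python
from h import *
s=telemetry.state();print(s['time_s'],s['tool_pos'],s['tool_rot'],s['finger_gap'])
p,d,c=snap('wrist','w3');W=cloud('wrist',d,c)
b=masks(p)['blue']&(d>0);q=W[b];q=q[(abs(q[:,0]-460)<40)&(abs(q[:,1]+110)<40)&(q[:,2]>60)];print(len(q),q.mean(0),(q.min(0)+q.max(0))/2)
from case import fit
try: fit('w3.npz')
except Exception as e: print(e)
comps(p,d,c)
```

```text
4.4167 [ 459.72176054 -119.07684886   79.93660644] [1.79951503e+02 3.10316891e-02 8.62605422e+01] 19.950751970894313
1082 [ 460.27941271 -116.11817751  107.32024292] [ 459.91076262 -116.51750778   99.07349311]
rim z 53.29900548313472 4494
rect 465.5422668457031 -89.20121765136719 102.18444061279297 136.21669006347656 86.31800079345703
yaw -3.6137212093722284 [np.float64(3.2941590630998464e-05), np.float64(-1.3644491989870736e-05)] cen [465.61861894 -88.0214919 ] y edges [ 1.         49.40232512 45.35882313] [ 31.         -51.04622067 -46.89157321] x [ 0.         60.55500043 56.77582261] [  0.         -65.25732604 -63.0132668 ]
blue [ 33   0  28  43 392] [46.7 19.9] [293.7  59.5   6.9] [290.8  60.8   5.7] top 10.9
blue [237 241  38  12  79] [256.  244.6] [ 461.1 -107.6   89.3] [ 460.5 -109.6   89.4] top 91.5
blue [ 236  265   40   32 1007] [255.5 280.3] [ 460.2 -116.6  108.9] [ 455.6 -154.8   54.9] top 110.8
red [242 136  30  29 691] [256.3 150.1] [463.9 -67.6  47.3] [464.  -67.9  42.7] top 49.3
red [234 319  10   6  19] [239.  320.8] [ 439.1 -220.2   18.9] [ 438.3 -221.4   19.4] top 21.0
red [239 336  15   4  35] [246.2 337.3] [ 446.4 -222.6   38.7] [ 449.2 -168.5   94.5] top 153.7
green [243 186  27  25 538] [256.1 197.9] [ 461.3 -109.9    9.2] [ 461.1 -110.2    9.2] top 11.1
yellow [ 352  158   35   67 1680] [368.9 192.6] [525.5 -90.9  70.9] [528.3 -92.6  55.9] top 76.1
yellow [  0 355  15  26 230] [  4.9 365.4] [  47.9 -360.1   19.6] [  37.8 -361.2   27. ] top 51.7
```

Emit:
{"api": "move_arm", "payload": {
  "plan": [
    [[0.08, 0.64, 0], [0, 0, 0], 0.1],
    [[0.08, 0.64, -1.5], [0, 0, 0], 0.1],
    [[0.08, 0.64, -3], [0, 0, 0], 0.1],
    [[0.08, 0.64, -4.4], [0, 0, 0], 0.1],
    [[0.08, 0.64, -4.4], [0, 0, 0], 0.1]
  ]
}}

```text
time_s: 4.88
tool_pos: [459.5, -111.1, 34.2]
tool_rot: [-179.9, -0.0, 86.4]
force: [0.5, 1.2, 0.1]
finger_gap: 20.0
gripper_force: 24.9
```

Emit:
{"api": "move_arm", "payload": {
  "plan": [
    [[0, 0, 0], [0, 0, 0], 0.1],
    [[0, 0, 0], [0, 0, 0], 0.1],
    [[0, 0, 0], [0, 0, 0], 0.1],
    [[0, 0, 0], [0, 0, 0], 0.1],
    [[0, 0, 0], [0, 0, 0], 0.1]
  ]
}}

```text
time_s: 5.3
tool_pos: [460.7, -111.8, 36.0]
tool_rot: [179.9, 0.0, 86.3]
force: [-0.2, 0.2, 0.3]
finger_gap: 20.0
gripper_force: 24.9
```

Run:
```python
from h import *
s=telemetry.state();print(s['time_s'],s['tool_pos'],s['tool_rot'],s['finger_gap'])
p,d,c=snap('wrist','w4');W=cloud('wrist',d,c)
b=masks(p)['blue']&(d>0);q=W[b];q=q[(abs(q[:,0]-460)<40)&(abs(q[:,1]+110)<40)&(q[:,2]>61)];print(len(q),q.mean(0),q.max(0))
from case import fit
try: fit('w4.npz')
except Exception as e: print(e)
comps(p,d,c)
```

```text
5.3 [ 460.69962435 -111.83130057   35.96115132] [1.79927795e+02 6.67559809e-03 8.63226038e+01] 19.986819146427127
998 [ 461.11801801 -109.44919646   64.85864031] [ 469.6571556  -100.77867902   66.74707424]
rim z 53.255581602795374 7867
rect 466.005126953125 -88.91714477539062 101.89237976074219 137.04779052734375 86.41168975830078
yaw -3.716513349872059 [np.float64(0.0011418156715470881), np.float64(-0.002254347481085422)] cen [466.02390058 -88.62681471] y edges [ 1.         50.0428474  46.14346058] [ -3.5        -49.79136045 -46.23806558] x [ 1.5        60.19630183 56.3750606 ] [  3.         -66.74298942 -63.35233173]
blue [  0   0  28  46 465] [13.8 20.8] [295.3  57.9   6.8] [293.3  58.5   6.4] top 11.0
blue [237 241  38  12  81] [256.7 244.6] [ 462.5 -100.4   45.3] [ 461.5 -102.6   45.9] top 48.5
blue [ 236  264   40   33 1029] [255.4 280.4] [ 461.1 -109.5   64.9] [ 459.6 -118.4   49.2] top 66.7
red [ 237  162   39   38 1161] [255.7 180.4] [463.9 -67.4  47.3] [464.  -67.6  44.9] top 49.3
green [240 218  33  18 317] [255.7 225.2] [ 461.7 -105.6    9.3] [ 461.4 -105.1   17.6] top 28.0
yellow [ 376  190   48   87 2771] [399.2 235.3] [525.4 -89.6  69.9] [527.  -92.6  60. ] top 76.3
```

View pics/w4.png

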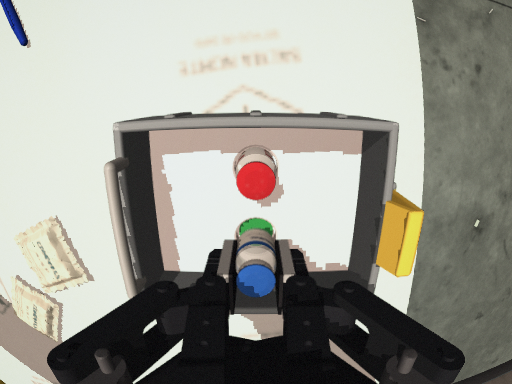

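The picture shows the vial cap at (256,280) in line over the green pad at (256,225), inside the case and clear of its walls.

Emit:
{"api": "move_arm", "payload": {
  "plan": [
    [[0, -0.04, -0.4], [0, 0, 0], 0.1],
    [[0, -0.04, -0.8], [0, 0, 0], 0.1],
    [[0, -0.04, -1.2], [0, 0, 0], 0.1],
    [[0, -0.04, -1.54], [0, 0, 0], 0.1],
    [[0, -0.04, -1.54], [0, 0, 0], 0.1]
  ]
}}

```text
time_s: 5.77
tool_pos: [460.1, -112.1, 19.3]
tool_rot: [-180.0, -0.0, 86.3]
force: [-0.7, -0.1, 1.2]
finger_gap: 19.9
gripper_force: 25.6
```

Emit:
{"api": "move_arm", "payload": {
  "plan": [
    [[0, 0, 0], [0, 0, 0], 0.1],
    [[0, 0, 0], [0, 0, 0], 0.1],
    [[0, 0, 0], [0, 0, 0], 0.1],
    [[0, 0, 0], [0, 0, 0], 0.1],
    [[0, 0, 0], [0, 0, 0], 0.1]
  ]
}}

```text
time_s: 6.18
tool_pos: [460.2, -112.1, 19.9]
tool_rot: [-180.0, -0.0, 86.3]
force: [-0.7, 0.4, -0.3]
finger_gap: 20.0
gripper_force: 25.6
```

Run:
```python
from h import *
s=telemetry.state();print(s['time_s'],s['tool_pos'],s['force'])
p,d,c=snap('wrist','w5');W=cloud('wrist',d,c)
b=masks(p)['blue']&(d>0);q=W[b];q=q[(abs(q[:,0]-460)<20)&(abs(q[:,1]+110)<20)&(q[:,2]>40)];print(len(q),q.mean(0),q.max(0))
comps(p,d,c)
```

```text
6.1833 [ 460.21679992 -112.10714136   19.88352069] [-0.69186269  0.35436798 -0.32676869]
1004 [ 460.73650699 -109.69378049   49.50133464] [ 469.2492442  -101.1258815    51.23562085]
blue [  0   3  14  40 275] [ 5.2 26. ] [300.4  48.3   6. ] [298.6  53.2   5.3] top 9.7
blue [237 242  38  11  80] [255.6 245.3] [ 461.6 -100.8   29.9] [ 461.  -102.6   29.8] top 31.5
blue [ 236  265   40   33 1035] [255.5 281.2] [ 460.7 -109.8   49.5] [ 459.2 -118.4   34.6] top 51.2
red [ 235  169   44   42 1468] [256.6 189.5] [463.9 -67.2  47.3] [463.8 -67.6  41.6] top 49.4
green [267 232   8  11  22] [271.8 236.6] [ 470.3 -106.5    9.4] [ 469.5 -106.6   11.4] top 14.9
yellow [ 389  200   56   97 3404] [416.2 250.6] [525.3 -89.2  69.6] [527.2 -92.5  60.1] top 76.3
```

Emit:
{"api": "move_arm", "payload": {
  "plan": [
    [[0, 0, 0], [0, 0, 0], 0.3],
    [[0, 0, 0], [0, 0, 0], 0.38],
    [[0, 0, 0], [0, 0, 0], 0.38],
    [[0, 0, 0.5], [0, 0, 0], 0.38],
    [[0, 0, 2], [0, 0, 0], 0.38]
  ]
}}

```text
time_s: 6.65
tool_pos: [459.1, -111.8, 39.1]
tool_rot: [-179.8, -0.0, 86.4]
force: [0.7, 0.5, 0.1]
finger_gap: 32.6
gripper_force: 0.0
```

Emit:
{"api": "move_arm", "payload": {
  "plan": [
    [[0, 0, 3], [0, 0, 0], 0.38],
    [[0, 0, 6], [0, 0, 0], 0.38],
    [[0, 0, 10], [0, 0, 0], 0.38],
    [[0, 0, 14], [0, 0, 0], 0.4],
    [[0, 0, 18], [0, 0, 0], 0.5]
  ]
}}

```text
time_s: 7.07
tool_pos: [459.5, -111.9, 222.1]
tool_rot: [-180.0, -0.0, 86.4]
force: [1.9, -0.2, -0.2]
finger_gap: 42.5
gripper_force: 0.0
```

Run:
```python
from h import *
s=telemetry.state();print(s['time_s'],s['tool_pos'],s['tool_rot'],s['finger_gap'])
p,d,c=snap('wrist','w6');W=cloud('wrist',d,c)
comps(p,d,c)
for n in ['scene','side']:
    p,d,c=load(n+'0.npz');W=cloud(n,d,c)
    m=masks(p)['blue']&(d>0)&(abs(W[...,1]-270)<110)&(W[...,2]>-5)&(W[...,2]<15)&(W[...,0]>330)
    print(n,cv2.minAreaRect(W[m][:,:2].astype(np.float32)))
    m=(d>0)&(abs(W[...,1]-270)<60)&(abs(W[...,0]-440)<60)&(W[...,2]>22);print('rib',W[m].mean(0))
```

```text
7.0667 [ 459.48246163 -111.87937067  222.12395714] [-1.79975028e+02 -1.20010904e-02  8.63514003e+01] 42.533260366959205
blue [103  31  24  34 210] [114.6  47. ] [292.2  62.1   7.1] [291.1  61.6   5.9] top 11.8
blue [249 168  16  15 196] [256.2 175.1] [ 460.6 -110.2   48.9] [ 460.8 -110.    47.6] top 51.1
red [249 129  17  16 215] [256.8 136.4] [463.9 -67.9  47.3] [464.1 -69.2  33.4] top 49.2
red [242 260  14  13 131] [248.4 265.8] [ 443.2 -229.3   39.3] [ 443.4 -230.2   37.8] top 40.7
red [  0 354  33  15 136] [ 16.7 358.9] [  74.4 -341.3  149.2] [  61.5 -349.8  144.8] top 161.1
yellow [312 142  16  35 485] [319.6 159.2] [525.9 -91.9  72.1] [528.7 -92.7  56.6] top 76.2
yellow [   0  306   55   50 1851] [ 20.4 328.5] [  18.6 -355.7   64.7] [ -33.4 -357.2   74.3] top 147.1
yellow [  0 358  18  26 246] [  5.3 368.5] [  58.8 -347.3  170.2] [  58.9 -346.2  174.9] top 205.4
scene ((436.6793212890625, 275.04290771484375), (129.08216857910156, 97.2303237915039), 15.674400329589844)
rib [462.76537355 283.30021124  29.85080961]
side ((438.4103088378906, 271.64080810546875), (128.79962158203125, 102.21640014648438), 12.29687786102295)
rib [464.9751215  274.58042221  28.5152765 ]
```

Emit:
{"api": "move_arm", "payload": {
  "plan": [
    [[0, 3.5, 0], [0, 0, 0.124], 0.6],
    [[0, 7.4, 0], [0, 0, 0.248], 0.7],
    [[0, 11.2, 0], [0, 0, 0.372], 0.7],
    [[0, 15, 0], [0, 0, 0.496], 0.7],
    [[0, 18.5, 0], [0, 0, 0.62], 0.7]
  ]
}}

```text
time_s: 7.53
tool_pos: [459.8, 74.8, 220.5]
tool_rot: [180.0, 0.0, 122.2]
force: [0.5, 0.1, 0.0]
finger_gap: 59.7
gripper_force: 0.0
```

Emit:
{"api": "move_arm", "payload": {
  "plan": [
    [[0, 3.5, 0], [0, 0, 0.124], 0.7],
    [[0, 7.4, 0], [0, 0, 0.248], 0.7],
    [[0, 11.2, 0], [0, 0, 0.372], 0.7],
    [[0, 15, 0], [0, 0, 0.496], 0.7],
    [[0.3, 18.5, 0], [0, 0, 0.62], 0.7]
  ]
}}

```text
time_s: 7.95
tool_pos: [462.3, 260.0, 220.4]
tool_rot: [180.0, 0.0, 157.8]
force: [0.3, -0.9, 1.0]
finger_gap: 59.6
gripper_force: 0.0
```

Emit:
{"api": "move_arm", "payload": {
  "plan": [
    [[0.3, 2.1, 0], [0, 0, 0.124], 0.7],
    [[0.3, 2.1, 0], [0, 0, 0.248], 0.7],
    [[0.3, 2.1, 0], [0, 0, 0.372], 0.7],
    [[0.3, 2.1, 0], [0, 0, 0.496], 0.7],
    [[0.3, 2.1, 0], [0, 0, 0.639], 0.7]
  ]
}}

```text
time_s: 8.37
tool_pos: [466.0, 278.7, 220.0]
tool_rot: [-180.0, -0.0, -166.7]
force: [0.2, 0.1, -0.4]
finger_gap: 59.8
gripper_force: 0.0
```

Emit:
{"api": "move_arm", "payload": {
  "plan": [
    [[0, 0, 0], [0, 0, 0], 0.6],
    [[0, 0, 0], [0, 0, 0], 0.5],
    [[0, 0, 0], [0, 0, 0], 0.5],
    [[0, 0, 0], [0, 0, 0], 0.5],
    [[0, 0, 0], [0, 0, 0], 0.5]
  ]
}}

```text
time_s: 8.78
tool_pos: [466.3, 278.8, 220.1]
tool_rot: [-180.0, 0.0, -167.1]
force: [-0.1, -0.3, -1.0]
finger_gap: 42.6
gripper_force: 0.0
```

```bash
cat > cover.py <<'E'
from h import *
def rect(q): return cv2.minAreaRect(q[:,:2].astype(np.float32))
if __name__=='__main__':
    import sys
    s=telemetry.state();print(s['time_s'],s['tool_pos'],s['tool_rot'],s['finger_gap'],s['qpos'].round(0))
    p,d,c=snap('wrist',sys.argv[1]);W=cloud('wrist',d,c)
    H=cv2.cvtColor(p,cv2.COLOR_RGB2HSV)
    m=masks(p)['blue']&(d>0)&(W[...,2]>4)&(W[...,2]<14)&(W[...,0]>330)&(abs(W[...,1]-275)<110)
    m=cv2.morphologyEx(m.astype(np.uint8),cv2.MORPH_OPEN,np.ones((5,5)))>0
    q=W[m];print('cover',len(q),rect(q),np.median(q[:,2]))
    r=W[(d>0)&(abs(W[...,1]-279)<60)&(abs(W[...,0]-464)<60)&(W[...,2]>29)&(W[...,2]<37)]
    print('rib',len(r),rect(r),r.mean(0))
E
python3 cover.py w7
```

```text
8.7833 [466.26685141 278.80613368 220.05228762] [-1.79979196e+02  1.43055186e-02 -1.67119183e+02] 42.553625040894644 [ -2.  35. -50. 104.  32.  56.  37.]
cover 7715 ((436.755615234375, 273.17474365234375), (130.44651794433594, 97.26049041748047), 15.481873512268066) 8.630843661114914
rib 306 ((464.4216613769531, 281.060546875), (35.28801727294922, 11.555647850036621), 13.238515853881836) [464.39954704 280.96740119  32.19241297]
```

View pics/w7.png

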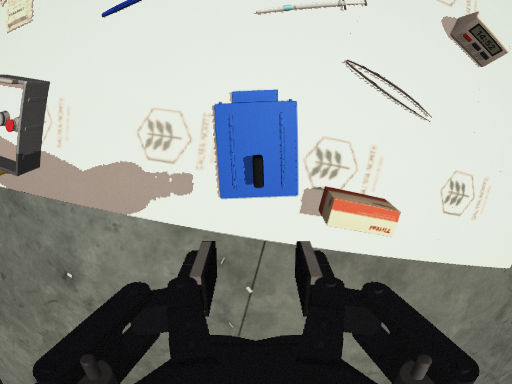

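The wrist view shows the cover with its lip at (255,97), side edges at x≈215 and 298, and the rib at (258,171). The plaster box sits at (360,212). Now I descend on the rib.

Emit:
{"api": "move_arm", "payload": {
  "plan": [
    [[-0.1, 0.1, -3.5], [0, 0, 0.045], 0.5],
    [[-0.19, 0.22, -7.5], [0, 0, 0.045], 0.5],
    [[-0.19, 0.22, -11], [0, 0, 0.045], 0.5],
    [[-0.19, 0.22, -15], [0, 0, 0.045], 0.5],
    [[-0.19, 0.22, -17], [0, 0, 0.045], 0.5]
  ]
}}

```text
time_s: 9.25
tool_pos: [462.7, 279.4, 46.2]
tool_rot: [-179.9, -0.3, -164.5]
force: [0.4, -0.2, -0.0]
finger_gap: 42.7
gripper_force: 0.0
```

Emit:
{"api": "move_arm", "payload": {
  "plan": [
    [[0, 0, -1.5], [0, 0, 0], 0.5],
    [[0, 0, -2.8], [0, 0, 0], 0.5],
    [[0, 0, -3.6], [0, 0, 0], 0.5],
    [[0, 0, -3.7], [0, 0, 0], 0.5],
    [[0, 0, -3.7], [0, 0, 0], 0.5]
  ]
}}

```text
time_s: 9.67
tool_pos: [464.5, 281.4, 13.1]
tool_rot: [180.0, 0.0, -164.5]
force: [0.4, -0.2, 0.6]
finger_gap: 42.7
gripper_force: 0.0
```

Emit:
{"api": "move_arm", "payload": {
  "plan": [
    [[0, 0, 0], [0, 0, 0], 0.5],
    [[0, 0, 0], [0, 0, 0], 0.5],
    [[0, 0, 0], [0, 0, 0], 0.5],
    [[0, 0, 0], [0, 0, 0], 0.5],
    [[0, 0, 0], [0, 0, 0], 0.5]
  ]
}}

```text
time_s: 10.08
tool_pos: [464.6, 281.2, 13.3]
tool_rot: [180.0, 0.0, -164.5]
force: [0.2, 0.0, 0.5]
finger_gap: 42.7
gripper_force: 0.0
```

```bash
python3 cover.py w8
```

```text
10.0833 [464.62392073 281.16126354  13.33328707] [ 1.79989588e+02  3.83644548e-02 -1.64477749e+02] 42.655692322847976 [-12.  51. -35. 112.  52.  34.  23.]
cover 32275 ((436.9709167480469, 273.4627990722656), (131.92027282714844, 97.73121643066406), 15.697553634643555) 8.570683764430619
rib 2117 ((464.370849609375, 279.292724609375), (35.57012939453125, 67.67899322509766), 0.9577931761741638) [461.41291807 280.02340551  32.33994154]
```

View pics/w8.png

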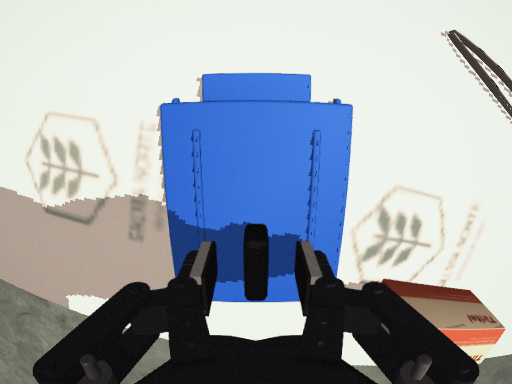

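The rib at (256,262) is centred between the fingers at x≈207 and 302. I close on it and work out the insertion path.

Emit:
{"api": "move_arm", "payload": {
  "plan": [
    [[0, 0, 0], [0, 0, 0], 0.35],
    [[0, 0, 0], [0, 0, 0], 0.2],
    [[0, 0, 0], [0, 0, 0], 0.05],
    [[0, 0, 0], [0, 0, 0], 0.05],
    [[0, 0, 0], [0, 0, 0], 0.05]
  ],
  "force": 80
}}

```text
time_s: 10.55
tool_pos: [464.4, 281.2, 13.2]
tool_rot: [-180.0, 0.0, -164.5]
force: [0.3, 0.0, 4.5]
finger_gap: 10.1
gripper_force: 78.6
```

```bash
cat > path.py <<'E'
import numpy as np
def edge(a,b,n):return np.linspace(a,b,n)
def box(x0,x1,z0,z1,n=60):
    X=edge(x0,x1,n);Z=edge(z0,z1,8)
    return np.vstack([np.c_[X,0*X+z0],np.c_[X,0*X+z1],np.c_[0*Z+x0,Z],np.c_[0*Z+x1,Z]])
lip=box(-70,-56,4,7.5);plate=box(-56,62,4,9,120);run=box(-58.5,58.5,0,4,120)
C=np.vstack([lip,plate,run])
def sdbox(p,x0,x1,z0,z1):
    c=np.array([(x0+x1)/2,(z0+z1)/2]);h=np.array([(x1-x0)/2,(z1-z0)/2]);q=np.abs(p-c)-h
    return np.linalg.norm(np.maximum(q,0),axis=1)+np.minimum(q.max(1),0)
def clear(x,z,th):
    c,s=np.cos(th),np.sin(th);P=C@np.array([[c,s],[-s,c]])+[x,z]
    return min((np.hypot(P[:,0]+62,P[:,1]-64.5)-3).min(),sdbox(P,-65,-60,0,54).min(),sdbox(P,60,65,0,54).min())
def pt(x,z,th,a,b):
    c,s=np.cos(th),np.sin(th);return x+c*a-s*b,z+s*a+c*b
if __name__=='__main__':
  for th in [.3,.26,.22,.18,.14,.1,.06,.03,0]:
    best=[]
    for lx in np.arange(-80,-50,1.):
        bb=max(((clear(*o,th),lz) for lz in np.arange(48,90,.5) for o in [(-pt(0,0,th,-70,5.75)[0]+lx,-pt(0,0,th,-70,5.75)[1]+lz)]))
        best.append((round(bb[0],1),lx+62,bb[1]-57.75))
    print(th,[b for b in best if -12<=b[1]<=4][::2])
E
python3 path.py
```

```text
0.3 [(np.float64(19.9), np.float64(-12.0), np.float64(31.75)), (np.float64(20.1), np.float64(-10.0), np.float64(31.75)), (np.float64(20.4), np.float64(-8.0), np.float64(31.75)), (np.float64(20.9), np.float64(-6.0), np.float64(31.75)), (np.float64(20.6), np.float64(-4.0), np.float64(31.75)), (np.float64(20.4), np.float64(-2.0), np.float64(31.75)), (np.float64(20.3), np.float64(0.0), np.float64(31.75)), (np.float64(20.5), np.float64(2.0), np.float64(31.75)), (np.float64(20.8), np.float64(4.0), np.float64(31.75))]
0.26 [(np.float64(19.4), np.float64(-12.0), np.float64(31.75)), (np.float64(19.5), np.float64(-10.0), np.float64(31.75)), (np.float64(19.9), np.float64(-8.0), np.float64(31.75)), (np.float64(20.3), np.float64(-6.0), np.float64(31.75)), (np.float64(20.6), np.float64(-4.0), np.float64(31.75)), (np.float64(20.4), np.float64(-2.0), np.float64(31.75)), (np.float64(20.3), np.float64(0.0), np.float64(31.75)), (np.float64(20.4), np.float64(2.0), np.float64(31.75)), (np.float64(20.7), np.float64(4.0), np.float64(31.75))]
0.22 [(np.float64(18.9), np.float64(-12.0), np.float64(31.75)), (
[... 2856 characters left out ...]
.float64(31.75)), (np.float64(19.8), np.float64(0.0), np.float64(31.75)), (np.float64(20.3), np.float64(2.0), np.float64(31.75)), (np.float64(20.6), np.float64(4.0), np.float64(31.75))]
0 [(np.float64(16.3), np.float64(-12.0), np.float64(31.75)), (np.float64(16.3), np.float64(-10.0), np.float64(31.75)), (np.float64(16.6), np.float64(-8.0), np.float64(31.75)), (np.float64(17.0), np.float64(-6.0), np.float64(31.75)), (np.float64(17.7), np.float64(-4.0), np.float64(31.75)), (np.float64(18.5), np.float64(-2.0), np.float64(31.75)), (np.float64(19.4), np.float64(0.0), np.float64(31.75)), (np.float64(20.3), np.float64(2.0), np.float64(31.75)), (np.float64(20.6), np.float64(4.0), np.float64(31.75))]
```

Emit:
{"api": "move_arm", "payload": {
  "plan": [
    [[0, 0, 1], [0, 0, 0], 0.05],
    [[0, 0, 4], [0, 0, 0], 0.05],
    [[0, 0, 8], [0, 0, 0], 0.05],
    [[0, 0, 12], [0, 0, 0], 0.05],
    [[0, 0, 15], [0, 0, 0], 0.05]
  ]
}}

```text
time_s: 10.97
tool_pos: [464.3, 281.8, 166.0]
tool_rot: [179.9, 0.1, -164.4]
force: [1.4, -0.4, -0.6]
finger_gap: 10.2
gripper_force: 78.2
```

Emit:
{"api": "move_arm", "payload": {
  "plan": [
    [[0, -3, 1], [0, 0, 0], 0.05],
    [[0, -6.5, 1], [0, 0, -0.05], 0.05],
    [[1, -10, 1], [0, 0, -0.1], 0.05],
    [[2, -14, 1], [0, 0, -0.15], 0.05],
    [[3, -18, 1], [0, 0, -0.2], 0.05]
  ]
}}

```text
time_s: 11.38
tool_pos: [494.3, 99.6, 173.6]
tool_rot: [-180.0, 0.0, -176.0]
force: [2.0, -0.3, -1.6]
finger_gap: 10.4
gripper_force: 78.2
```

Emit:
{"api": "move_arm", "payload": {
  "plan": [
    [[0.5, -4, 0], [0, 0, -0.05], 0.05],
    [[1, -8, 0], [0, 0, -0.1], 0.05],
    [[1, -12, 0], [0, 0, -0.134], 0.05],
    [[1, -16, 0], [0, 0, -0.134], 0.05],
    [[1, -19, 0], [0, 0, -0.134], 0.05]
  ]
}}

```text
time_s: 11.8
tool_pos: [503.5, -93.0, 173.0]
tool_rot: [-179.9, -0.1, 176.2]
force: [0.5, -0.3, -0.8]
finger_gap: 10.2
gripper_force: 78.2
```

Run:
```python
from path import *
for th in [.35,.3,.26,.22,.18,.14,.1,.06,.03,0]:
    o0=np.array(pt(0,0,th,-70,5.75));r=[]
    for lx in np.arange(-10,11,2.):
        c,z=max((clear(-62+lx-o0[0],lz+57.75-o0[1],th),lz) for lz in np.arange(-6,3.1 if lx<5 else 9,.25))
        r.append(f'{lx:.0f}:{c:.1f}@{z:.1f}')
    print(th,r)
from h import telemetry
s=telemetry.state();print(s['time_s'],s['tool_pos'],s['tool_rot'],s['finger_gap'],s['qpos'].round(0),s['force'])
```

```text
0.35 ['-10:0.2@-3.8', '-8:1.1@-2.5', '-6:1.2@-1.8', '-4:1.2@-1.0', '-2:1.4@-0.5', '0:1.8@-0.2', '2:2.2@0.0', '4:3.2@-0.2', '6:4.8@-0.8', '8:6.6@-1.0', '10:8.3@-1.2']
0.3 ['-10:0.3@-3.0', '-8:1.2@-2.0', '-6:1.3@-1.5', '-4:1.2@-0.8', '-2:1.6@-0.5', '0:1.8@-0.2', '2:2.1@0.0', '4:3.2@0.0', '6:4.8@-0.5', '8:6.5@-1.0', '10:8.4@-1.2']
0.26 ['-10:0.4@-2.0', '-8:1.4@-1.8', '-6:1.4@-1.2', '-4:1.4@-0.8', '-2:1.6@-0.5', '0:1.8@-0.2', '2:2.1@0.0', '4:3.2@0.0', '6:4.7@-0.5', '8:6.5@-0.8', '10:8.4@-1.2']
0.22 ['-10:0.4@-1.2', '-8:1.5@-1.5', '-6:1.5@-1.0', '-4:1.5@-0.5', '-2:1.6@-0.2', '0:1.8@0.0', '2:2.1@0.0', '4:3.1@0.0', '6:4.7@-0.2', '8:6.5@-0.8', '10:8.4@-1.0']
0.18 ['-10:0.3@-0.2', '-8:1.6@-1.2', '-6:1.6@-0.8', '-4:1.6@-0.5', '-2:1.8@-0.2', '0:1.9@0.0', '2:2.1@0.2', '4:3.1@0.0', '6:4.7@-0.2', '8:6.5@-0.5', '10:8.4@-1.0']
0.14 ['-10:0.2@0.2', '-8:1.7@-1.0', '-6:1.6@-0.8', '-4:1.6@-0.2', '-2:1.8@-0.2', '0:1.9@0.0', '2:2.1@0.2', '4:3.1@0.2', '6:4.6@0.0', '8:6.4@-0.5', '10:8.3@-0.8']
0.1 ['-10:0.0@0.8', '-8:1.7@-0.8', '-6:1.8@-0.5', '-4:1.8@-0.2', '-2:1.8@0.0', '0:2.0@0.0', '2:2.1@0.2', '4:3.1@0.2', '6:4.6@0.0', '8:6.4@-0.2', '10:8.3@-0.8']
0.06 ['-10:-0.1@1.2', '-8:1.7@-0.2', '-6:1.9@-0.2', '-4:1.8@-0.2', '-2:1.9@0.0', '0:2.0@0.0', '2:2.1@0.2', '4:3.1@0.2', '6:4.6@0.2', '8:5.8@1.0', '10:7.2@2.5']
0.03 ['-10:-0.1@1.8', '-8:1.6@0.0', '-6:1.8@0.0', '-4:1.8@0.0', '-2:1.7@0.0', '0:1.7@0.2', '2:1.9@0.5', '4:2.5@1.0', '6:3.6@2.2', '8:5.1@8.8', '10:7.1@8.8']
0 ['-10:0.0@2.0', '-8:1.5@0.5', '-6:0.0@2.0', '-4:0.0@2.0', '-2:0.0@2.0', '0:0.0@2.0', '2:0.2@2.2', '4:1.0@3.0', '6:3.0@8.8', '8:5.0@8.8', '10:6.8@8.8']
11.8 [503.47679737 -92.98042345 173.03093884] [-1.79897215e+02 -5.32190193e-02  1.76238497e+02] 10.158148402744478 [ 37.  36. -45. 111.  35.  47.  59.] [ 0.48012065 -0.29835174 -0.84070143]
```

Emit:
{"api": "move_arm", "payload": {
  "plan": [
    [[0.4, 0.03, 0], [-0.005, -0.08, 0], 0.05],
    [[0.8, 0.06, 0], [-0.01, -0.16, 0], 0.05],
    [[1.15, 0.06, -1], [-0.016, -0.25, 0], 0.05],
    [[1.15, 0.06, -3], [-0.016, -0.25, 0], 0.05],
    [[1.15, 0.06, -4.5], [-0.016, -0.25, 0], 0.05]
  ]
}}

```text
time_s: 12.22
tool_pos: [514.1, -88.9, 127.8]
tool_rot: [-179.9, 14.3, 176.4]
force: [1.3, -0.5, -0.4]
finger_gap: 10.6
gripper_force: 78.4
```

Emit:
{"api": "move_arm", "payload": {
  "plan": [
    [[0, 0, 0], [0, 0, 0], 0.05],
    [[0, 0, 0], [0, 0, 0], 0.05],
    [[0, 0, 0], [0, 0, 0], 0.05],
    [[0, 0, 0], [0, 0, 0], 0.05],
    [[0, 0, 0], [0, 0, 0], 0.05]
  ]
}}

```text
time_s: 12.63
tool_pos: [516.6, -88.4, 128.8]
tool_rot: [-180.0, 14.4, 176.4]
force: [-0.1, 0.5, -1.4]
finger_gap: 10.1
gripper_force: 78.3
```

```bash
cat > look.py <<'E'
import sys
from h import *
from scipy.spatial.transform import Rotation as Rt
CEN=np.array([462.2,-89.0,0]);YAW=np.radians(-3.65)
RC=Rt.from_euler('z',YAW).as_matrix()
def look(tag,show=True):
    s=telemetry.state();p,d,c=snap('wrist',tag);W=cloud('wrist',d,c);L=(W-CEN)@RC  # case frame
    Rz=Rt.from_euler('xyz',s['tool_rot'],degrees=True).as_matrix()
    tc=(s['tool_pos']-CEN)@RC;print('t',s['time_s'],'TCP case',tc.round(1),'z-dir',(RC.T@Rz[:,2]).round(4),'x-dir',(RC.T@Rz[:,0]).round(4),'F',s['force'].round(1),s['finger_gap'].round(1))
    b=masks(p)['blue']&(d>0)
    N,lab,S,_=cv2.connectedComponentsWithStats(b.astype(np.uint8));k=1+np.argmax(S[1:,4]);m=cv2.erode((lab==k).astype(np.uint8),np.ones((3,3)))>0
    # local cover frame by tool axes
    T=(W-s['tool_pos'])@Rz
    q=T[m];
    return s,p,d,W,L,T,m,Rz
if __name__=='__main__':
    s,p,d,W,L,T,m,Rz=look(sys.argv[1])
    q=L[m];n=q[(q[:,1]>-20)&(q[:,1]<20)]
    # plate plane (top) by lstsq robust
    A=np.c_[q[:,:2],np.ones(len(q))];w=np.ones(len(q),bool)
    for _ in range(8):
        k=np.linalg.lstsq(A[w],q[w,2],rcond=None)[0];r=q[:,2]-A@k;w=abs(r)<1.2
    print('plane slope x,y',k[:2],'tilt',np.arctan(k[0]),w.mean())
    t=T[m];print('tool-frame blue range',t.min(0),t.max(0))
    # lip = blue pts with largest tool x ; outline
    xm=np.percentile(t[:,0],99.8);f=t[t[:,0]>xm-8]
    print('lip end toolx',xm,'lip y edges',np.percentile(f[:,1],[.5,99.5]),'z',np.median(f[:,2]))
    g=q[t[:,0]>xm-1.5];print('lip end case (top surf)',np.median(g,0))
    l=t[(t[:,0]<xm-22)&(t[:,0]>xm-60)];print('plate y edges',np.percentile(l[:,1],[.5,99.5]))
    # bar
    bm=(d>0)&~cv2.dilate(m.astype(np.uint8),np.ones((7,7))).astype(bool)&(L[...,2]>60)&(L[...,2]<72)&(abs(L[...,0]+62)<9)&(abs(L[...,1])<60)
    b=L[bm]
    if len(b)>10: print('bar',len(b),b.mean(0),'top z',np.percentile(b[:,2],98),'x,y rng',np.percentile(b,[1,99],axis=0)[:,:2])
    wm=(d>0)&(abs(L[...,2]-54)<3)&(abs(L[...,0])<70)&(abs(L[...,1])<60)&~m
    b=L[wm]
    for lo,hi in((-55,-40),(40,55)):
        e=b[(b[:,1]>lo)&(b[:,1]<hi)]
        if len(e)>20: print('wall',lo,len(e),np.percentile(e[:,1],[2,98]),np.median(e[:,2]))
E
python3 look.py w9
```

```text
Traceback (most recent call last):
  File "look.py", line 17, in <module>
    s,p,d,W,L,T,m,Rz=look(sys.argv[1])
                     ~~~~^^^^^^^^^^^^^
  File "look.py", line 9, in look
    tc=(s['tool_pos']-CEN)@RC;print('t',s['time_s'],'TCP case',tc.round(1),'z-dir',(RC.T@Rz[:,2]).round(4),'x-dir',(RC.T@Rz[:,0]).round(4),'F',s['force'].round(1),s['finger_gap'].round(1))
                                                                                                                                                                   ^^^^^^^^^^^^^^^^^^^^^
AttributeError: 'float' object has no attribute 'round'
```

View pics/w9.png

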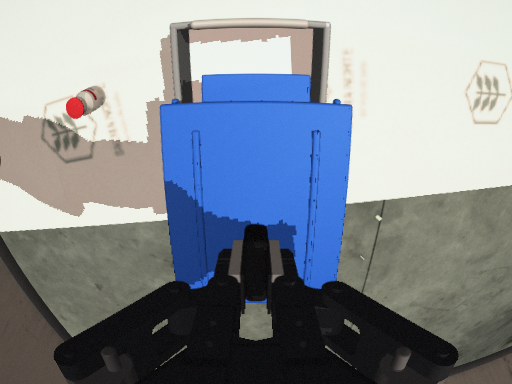

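The view shows the bar at (250,22), the lip end at (256,75) and the rib held at (256,262), with the cover held square.

```bash
sed -i "s/s\['finger_gap'\].round(1)/round(s['finger_gap'],1)/" look.py; python3 look.py w9b
```

```text
t 12.6833 TCP case [ 54.1   4.  128.6] z-dir [ 0.2492 -0.     -0.9685] x-dir [-9.685e-01 -5.000e-04 -2.492e-01] F [ 1.3  0.2 -0.7] 10.2
plane slope x,y [2.61978668e-01 1.61041333e-05] tilt 0.2562205432731244 0.8527309597420298
tool-frame blue range [-26.56463833 -48.18527653   1.18321879] [93.86413237 48.26150312 11.29652005]
lip end toolx 93.43852516968637 lip y edges [-26.02166632  26.09462691] z 6.100135421406171
lip end case (top surf) [-34.32787898   4.0498449   99.494915  ]
plate y edges [-47.32329607  47.14737232]
bar 1137 [-61.795255     0.16018525  66.48988515] top z 68.30172505934092 x,y rng [[-64.70130871 -33.2207433 ]
 [-58.95079034  33.44453581]]
wall -55 655 [-50.44536304 -41.07039056] 53.34694043326152
wall 40 699 [41.25319738 50.82608283] 53.26542447143711
```

Emit:
{"api": "move_arm", "payload": {
  "plan": [
    [[-0.5, -0.3, 0], [0, 0, 0], 0.05],
    [[-1.0, -0.3, -1], [0, 0, 0], 0.05],
    [[-1.45, -0.3, -2.2], [0, 0, 0], 0.05],
    [[-1.45, -0.3, -3.4], [0, 0, 0], 0.05],
    [[-1.45, -0.3, -4.0], [0, 0, 0], 0.05]
  ]
}}

```text
time_s: 13.15
tool_pos: [500.2, -91.6, 87.0]
tool_rot: [-180.0, 14.3, 176.4]
force: [-0.1, -0.3, -1.5]
finger_gap: 10.4
gripper_force: 78.4
```

Emit:
{"api": "move_arm", "payload": {
  "plan": [
    [[0, 0, 0], [0, 0, 0], 0.05],
    [[0, 0, 0], [0, 0, 0], 0.05],
    [[0, 0, 0], [0, 0, 0], 0.05],
    [[0, 0, 0], [0, 0, 0], 0.05],
    [[0, 0, 0], [0, 0, 0], 0.05]
  ]
}}

```text
time_s: 13.57
tool_pos: [501.6, -91.5, 88.4]
tool_rot: [-180.0, 14.4, 176.4]
force: [-0.3, -0.7, -1.4]
finger_gap: 10.2
gripper_force: 78.4
```

```bash
python3 look.py w10
```

```text
t 13.5667 TCP case [39.5  0.1 88.4] z-dir [ 2.488e-01 -3.000e-04 -9.686e-01] x-dir [-9.686e-01 -6.000e-04 -2.488e-01] F [-0.3 -0.7 -1.4] 10.2
plane slope x,y [ 0.26146625 -0.00031918] tilt 0.25574097960089565 0.8516900056278346
tool-frame blue range [-26.79967142 -48.05064301   1.17036845] [93.83512864 48.15084674 11.24603364]
lip end toolx 93.38748175276916 lip y edges [-25.95876461  25.77804506] z 6.089124360327911
lip end case (top surf) [-48.84917811  -0.87462542  59.41912694]
plate y edges [-47.33940991  47.19074674]
bar 1800 [-61.88644592   0.07238607  66.47670053] top z 68.30681521312287 x,y rng [[-64.71669974 -33.23305672]
 [-58.90486147  33.27538255]]
wall -55 608 [-50.36356961 -40.60003305] 53.38832675415056
wall 40 619 [40.89767159 50.6639574 ] 53.28296291060596
```

View pics/w10.png

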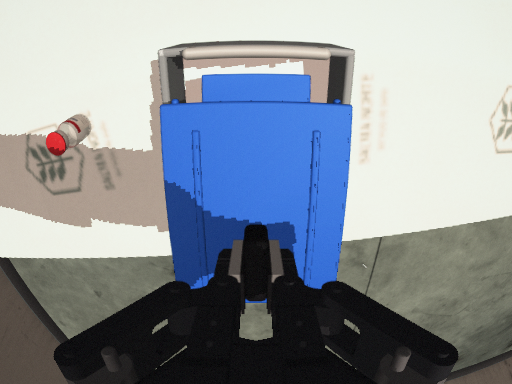

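The view shows the lip end at (256,75), just behind the bar at (256,50) and centred between the posts. I move it forward under the bar, gently.

Emit:
{"api": "move_arm", "payload": {
  "plan": [
    [[-0.3, 0.02, 0], [0, 0, 0], 0.05],
    [[-0.6, 0.04, 0], [0, 0, 0], 0.05],
    [[-0.9, 0.06, 0], [0, 0, 0], 0.05],
    [[-1.17, 0.07, 0], [0, 0, 0], 0.05],
    [[-1.17, 0.07, 0], [0, 0, 0], 0.05]
  ]
}}

```text
time_s: 14.03
tool_pos: [488.7, -90.6, 87.8]
tool_rot: [-180.0, 14.3, 176.4]
force: [-0.2, -0.6, -0.6]
finger_gap: 10.9
gripper_force: 78.4
```

Emit:
{"api": "move_arm", "payload": {
  "plan": [
    [[0, 0, 0], [0, 0, 0], 0.05],
    [[0, 0, 0], [0, 0, 0], 0.05],
    [[0, 0, 0], [0, 0, 0], 0.05],
    [[0, 0, 0], [0, 0, 0], 0.05],
    [[0, 0, 0], [0, 0, 0], 0.05]
  ]
}}

```text
time_s: 14.45
tool_pos: [489.8, -90.6, 87.9]
tool_rot: [-180.0, 14.4, 176.4]
force: [-0.1, -0.7, -1.9]
finger_gap: 10.4
gripper_force: 78.4
```

```bash
python3 look.py w11
```

```text
t 14.45 TCP case [27.6  0.2 87.9] z-dir [ 2.480e-01 -1.000e-04 -9.688e-01] x-dir [-9.688e-01 -9.000e-04 -2.480e-01] F [-0.1 -0.7 -1.9] 10.4
plane slope x,y [2.59548649e-01 1.49929964e-04] tilt 0.25394524030974064 0.8648556760616054
tool-frame blue range [-26.63824233 -48.1268839    1.22648039] [89.54098032 48.02006723 11.0068036 ]
lip end toolx 89.08192914483253 lip y edges [-41.17582658  41.3378907 ] z 6.087413993593788
lip end case (top surf) [-5.66013541e+01 -5.05771019e-02  6.00337163e+01]
plate y edges [-47.25613141  47.11055072]
bar 1546 [-62.57268533   0.193132    66.46438572] top z 68.13934296809187 x,y rng [[-64.87265115 -33.17286723]
 [-59.20742846  33.55578254]]
wall -55 410 [-50.60317287 -40.66132781] 53.32259894162854
wall 40 409 [40.38269156 50.63718084] 53.33210459668183
```

Emit:
{"api": "move_arm", "payload": {
  "plan": [
    [[-0.2, 0.01, -0.02], [0, 0, 0], 0.05],
    [[-0.4, 0.02, -0.05], [0, 0, 0], 0.05],
    [[-0.6, 0.03, -0.08], [0, 0, 0], 0.05],
    [[-0.75, 0.04, -0.1], [0, 0, 0], 0.05],
    [[-0.75, 0.04, -0.1], [0, 0, 0], 0.05]
  ]
}}

```text
time_s: 14.92
tool_pos: [481.5, -90.2, 86.8]
tool_rot: [-180.0, 14.3, 176.4]
force: [0.0, -0.6, -0.5]
finger_gap: 10.1
gripper_force: 78.4
```

Emit:
{"api": "move_arm", "payload": {
  "plan": [
    [[0, 0, 0], [0, 0, 0], 0.05],
    [[0, 0, 0], [0, 0, 0], 0.05],
    [[0, 0, 0], [0, 0, 0], 0.05],
    [[0, 0, 0], [0, 0, 0], 0.05],
    [[0, 0, 0], [0, 0, 0], 0.05]
  ]
}}

```text
time_s: 15.33
tool_pos: [482.3, -90.2, 86.9]
tool_rot: [-180.0, 14.4, 176.4]
force: [-0.5, -0.4, -1.3]
finger_gap: 10.1
gripper_force: 78.4
```

```bash
python3 look.py w12
```

```text
t 15.3333 TCP case [20.1  0.  86.9] z-dir [ 2.480e-01 -1.000e-04 -9.688e-01] x-dir [-9.688e-01 -9.000e-04 -2.480e-01] F [-0.5 -0.4 -1.3] 10.1
plane slope x,y [2.57326836e-01 2.12972217e-04] tilt 0.25186253235225997 0.890465872156013
tool-frame blue range [-26.30085365 -48.1668607    0.84506477] [82.30902876 48.17171399 11.16874711]
lip end toolx 81.44061589980413 lip y edges [-47.03803344  46.95677256] z 4.776023408794801
lip end case (top surf) [-56.5815598    2.08207403  61.17656127]
plate y edges [-47.32891287  47.24467414]
bar 1519 [-6.26505998e+01  5.51446000e-02  6.63344560e+01] top z 68.09719119785166 x,y rng [[-64.92444049 -33.16566163]
 [-59.09991592  33.55222997]]
wall -55 280 [-50.38882817 -40.32609707] 53.35755538674355
wall 40 284 [40.29533884 50.69390495] 53.31420092829655
```

Emit:
{"api": "move_arm", "payload": {
  "plan": [
    [[0.06, 0, -0.22], [0.0015, 0.025, 0], 0.05],
    [[0.12, -0.01, -0.44], [0.0033, 0.052, 0], 0.05],
    [[0.24, -0.015, -0.87], [0.0065, 0.102, 0], 0.05],
    [[0.34, -0.02, -1.31], [0.0097, 0.152, 0], 0.05],
    [[0.34, -0.02, -1.31], [0.0097, 0.152, 0], 0.05]
  ]
}}

```text
time_s: 15.8
tool_pos: [486.7, -90.3, 73.3]
tool_rot: [179.9, 5.6, 176.3]
force: [-3.2, 1.1, 0.3]
finger_gap: 10.2
gripper_force: 78.6
```

Emit:
{"api": "move_arm", "payload": {
  "plan": [
    [[0, 0, 0], [0, 0, 0], 0.05],
    [[0, 0, 0], [0, 0, 0], 0.05],
    [[0, 0, 0], [0, 0, 0], 0.05],
    [[0, 0, 0], [0, 0, 0], 0.05],
    [[0, 0, 0], [0, 0, 0], 0.05]
  ]
}}

```text
time_s: 16.22
tool_pos: [485.5, -90.5, 74.1]
tool_rot: [-180.0, 5.7, 176.4]
force: [-0.2, 0.0, -1.0]
finger_gap: 10.1
gripper_force: 78.5
```

```bash
python3 look.py w13
```

```text
t 16.2167 TCP case [23.4  0.  74.1] z-dir [ 9.880e-02 -7.000e-04 -9.951e-01] x-dir [-0.9951 -0.0015 -0.0988] F [-0.2  0.  -1. ] 10.1
plane slope x,y [ 0.10095884 -0.0004838 ] tilt 0.10061791056798221 0.8978519771165402
tool-frame blue range [-26.95296249 -48.19091284   1.22881878] [82.4226516  48.2482856  10.86807622]
lip end toolx 82.01034229927143 lip y edges [-47.31790445  46.85062017] z 4.8161728831871615
lip end case (top surf) [-57.01159731   0.4950513   59.9560025 ]
plate y edges [-47.33878921  47.08963033]
bar 1561 [-6.24575474e+01  1.48749252e-03  6.62373847e+01] top z 68.19734647270843 x,y rng [[-68.09662495 -33.38314677]
 [-59.12335106  33.485877  ]]
wall -55 259 [-50.3796321  -40.45914869] 53.41505268910008
wall 40 261 [40.09248162 50.56379751] 53.42029860806942
```

Emit:
{"api": "move_arm", "payload": {
  "plan": [
    [[0.03, 0, -0.2], [0.0013, 0.02, 0], 0.05],
    [[0.06, -0.004, -0.4], [0.0026, 0.04, 0], 0.05],
    [[0.09, -0.006, -0.72], [0.0045, 0.07, 0], 0.05],
    [[0.12, -0.008, -1.08], [0.0063, 0.1, 0], 0.05],
    [[0.12, -0.008, -1.1], [0.0063, 0.1, 0], 0.05]
  ]
}}

```text
time_s: 16.68
tool_pos: [485.7, -90.6, 63.1]
tool_rot: [-179.9, -0.3, 176.4]
force: [-6.3, -1.0, 12.9]
finger_gap: 10.3
gripper_force: 80.3
```

Emit:
{"api": "move_arm", "payload": {
  "plan": [
    [[0, 0, 0], [0, 0, 0], 0.05],
    [[0, 0, 0], [0, 0, 0], 0.05],
    [[0, 0, 0], [0, 0, 0], 0.05],
    [[0, 0, 0], [0, 0, 0], 0.05],
    [[0, 0, 0], [0, 0, 0], 0.05]
  ]
}}

```text
time_s: 17.1
tool_pos: [485.8, -90.7, 63.2]
tool_rot: [-179.9, -0.2, 176.4]
force: [-2.8, 0.1, 5.4]
finger_gap: 10.6
gripper_force: 79.5
```

```bash
python3 look.py w14
python3 - <<'E'
from h import *
p,d,c=load('w14.npz');comps(p,d,c)
E
```

```text
t 17.1 TCP case [23.6 -0.1 63.2] z-dir [-0.0031 -0.0014 -1.    ] x-dir [-1.     -0.001   0.0031] F [-2.8  0.1  5.4] 10.6
plane slope x,y [ 6.81874447e-04 -2.06804984e-05] tilt 0.0006818743417405491 0.9024154589371981
tool-frame blue range [-26.6061078  -48.37331027   0.96098462] [82.19110755 48.06979747 11.55643286]
lip end toolx 81.85413462585467 lip y edges [-47.33808785  47.09433758] z 4.952595471096606
lip end case (top surf) [-57.68901385   0.56382228  57.06880214]
plate y edges [-47.33750825  47.21670008]
bar 1560 [-62.02830215   0.1192221   66.59245313] top z 68.23352495468956 x,y rng [[-64.6477199  -33.2957093 ]
 [-59.13248383  33.56407765]]
wall -55 241 [-50.11461718 -40.22763849] 53.467124188159765
wall 40 481 [40.44713766 51.00500163] 53.39631145069989
blue [ 202   74  108   11 1117] [255.5  78.9] [394.4 -85.   57.2] [394.2 -85.3  57.3] top 59.5
blue [  160    97   192   193 29740] [255.7 180.1] [444.1 -87.5  58.7] [457.7 -88.3  70.5] top 110.8
blue [245 298  22   4  36] [256.1 300.4] [521.2 -92.3  58.5] [511.6 -92.8  70. ] top 82.4
red [ 66 164  13  13  39] [ 73.2 169.1] [ 437.  -221.2   19.3] [ 437.7 -222.6   19.4] top 21.7
red [ 43 172  19  25 374] [ 52. 184.] [ 442.7 -228.8   39.2] [ 446.2 -247.3   20.6] top 42.0
yellow [239 302  34  30 855] [255.6 317.9] [524.9 -93.2  71.5] [512.9 -93.5  84.8] top 109.9
```

Emit:
{"api": "move_arm", "payload": {
  "plan": [
    [[0, 0, -0.1], [0, 0.005, 0], 0.05],
    [[0, 0, -0.2], [0, 0.01, 0], 0.05],
    [[0, 0, -0.3], [0, 0.01, 0], 0.05],
    [[0, 0, -0.3], [0, 0.01, 0], 0.05],
    [[0, 0, 0], [0, 0, 0], 0.05]
  ]
}}

```text
time_s: 17.57
tool_pos: [486.8, -90.5, 64.4]
tool_rot: [-179.9, -0.0, 176.4]
force: [-0.6, 0.4, -3.9]
finger_gap: 10.3
gripper_force: 78.0
```

Emit:
{"api": "move_arm", "payload": {
  "plan": [
    [[0, 0, 0], [0, 0, 0], 0.05],
    [[0, 0, 0], [0, 0, 0], 0.05],
    [[0, 0, 0], [0, 0, 0], 0.05],
    [[0, 0, 0], [0, 0, 0], 0.25],
    [[0, 0, 0], [0, 0, 0], 0.4]
  ]
}}

```text
time_s: 17.98
tool_pos: [487.0, -90.4, 62.5]
tool_rot: [180.0, -0.1, 176.4]
force: [1.0, 0.6, 1.0]
finger_gap: 32.2
gripper_force: 0.0
```

Emit:
{"api": "move_arm", "payload": {
  "plan": [
    [[0, 0, 0], [0, 0, 0], 0.4],
    [[0, 0, 0], [0, 0, 0], 0.4],
    [[0, 0, 2], [0, 0, 0], 0.4],
    [[0, 0, 5], [0, 0, 0], 0.4],
    [[0, 0, 9], [0, 0, 0], 0.4]
  ]
}}

```text
time_s: 18.4
tool_pos: [484.9, -90.3, 151.9]
tool_rot: [179.9, -0.4, 176.4]
force: [1.4, -0.6, 0.4]
finger_gap: 34.1
gripper_force: 0.0
```

Emit:
{"api": "move_arm", "payload": {
  "plan": [
    [[0, 0, 2], [0, 0, 0], 0.4],
    [[3, 0, 5], [0, 0, 0], 0.4],
    [[5, 0, 6], [0, 0, 0], 0.4],
    [[5, 0, 6], [0, 0, 0], 0.4],
    [[5, 0, 6], [0, 0, 0], 0.4]
  ]
}}

```text
time_s: 18.82
tool_pos: [537.6, -90.4, 213.1]
tool_rot: [180.0, -0.0, 176.4]
force: [0.1, -0.3, 0.1]
finger_gap: 34.1
gripper_force: 0.0
```

```bash
python3 look.py w15
python3 - <<'E'
from h import *
from look import CEN,RC
p,d,c=load('w15.npz');comps(p,d,c)
for f in ('w6','w15'):
    p,d,c=load(f+'.npz');W=cloud('wrist',d,c);L=(W-CEN)@RC
    m=masks(p)['yellow']&(d>0)&(abs(L[...,1])<20)&(abs(L[...,0]-63)<20)&(L[...,2]>66);q=L[m]
    print(f,len(q),q.mean(0),np.percentile(q,[3,97],axis=0)[:,0])
p,d,c=load('w15.npz');L=(cloud('wrist',d,c)-CEN)@RC
m=masks(p)['blue']&(d>0)&(abs(L[...,0])<80)&(abs(L[...,1])<60)&(L[...,2]<66);print(cv2.minAreaRect(L[m][:,:2].astype(np.float32)),np.median(L[m],0))
E
```

```text
t 18.8167 TCP case [ 75.3   3.4 213.1] z-dir [-8.e-04  3.e-04 -1.e+00] x-dir [-1.e+00 -5.e-04  8.e-04] F [ 0.1 -0.3  0.1] 34.1
plane slope x,y [0.00017556 0.00031392] tilt 0.00017556450280275645 0.8554204862495018
tool-frame blue range [ 14.58535607 -51.49338808 151.14585378] [134.17311997  43.91820926 160.5679265 ]
lip end toolx 133.72876512670882 lip y edges [-50.17217053  42.59060928] z 154.9674941538708
lip end case (top surf) [-58.10352533  -0.29093641  57.20496921]
plate y edges [-51.05837757  43.62056248]
bar 297 [-61.84861583   0.56248939  66.658151  ] top z 68.61462850702587 x,y rng [[-64.06420271 -33.75910163]
 [-58.95868299  33.99603714]]
wall -55 170 [-50.94628378 -40.34813399] 53.394690987898194
wall 40 263 [40.56626131 51.08675003] 53.40662632430005
blue [225  40  55   3 142] [253.1  41.2] [394.7 -83.1  57.2] [394.7 -85.1  56.7] top 58.7
blue [  203    49    99   120 10981] [252.1 107.4] [460.3 -88.   58.6] [463.1 -90.1  57.7] top 82.4
blue [ 15 141  13  19 184] [ 20.5 150. ] [ 475.7 -430.5   18.1] [ 474.9 -420.5   13.9] top 27.3
red [119  97  14  15 172] [125.8 103.9] [ 443.1 -229.5   39.1] [ 443.2 -229.7   38. ] top 42.4
yellow [236 166  33  16 484] [252.2 173.1] [525.5 -93.   71.7] [526.4 -93.8  62.3] top 76.7
w6 358 [65.5106124   0.5996353  72.58721711] [60.9554413  70.96424448]
w15 368 [65.0998125   0.1161758  72.54368268] [61.13697995 69.94042166]
((-3.469146728515625, -0.49509429931640625), (131.5548858642578, 99.26274871826172), 0.0823560431599617) [-2.83082763 -0.21605014 58.63013835]
```

The cover is flat and centred, the catch is back at its initial position, and the bystanders have not moved, so I'm handing in.

```bash
python3 -c "
from station import order
print(order.hand_in())"
```

```text
the job is handed in; nothing more can be done
None
```

I handed the job in at about 19 s. By the camera checks, the blue-capped vial stands on the green pad and the cover is flat, with its lip in the slot and the catch snapped over its back edge. No bystander I checked had moved; hand-in gave no verdict.

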